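Reset the gas valve on the microscopy bench and hold it

ROBOT

A 6-joint arm with a two-finger parallel gripper is mounted at the origin on the work surface. World frame = base frame: x ahead of the robot, y to its left, z up, the work surface at z = 0. Lengths are in m, angles in degrees, forces in N, time in s.
With the tool pointing down it reaches from about 0.375 to 0.9 m from the base axis. Payload 3.1 kg.
Tool frame: the origin (TCP) lies between the finger pads, 19 mm behind the fingertips; this is the grasp point; z points along the fingers, y is the line along which they close (so a half turn about z gives the same grasp; the last joint's range is limited). The gripper opens to 87 mm and grips with 3 to 60 N. Pads are 19 mm wide; open, the fingers measure 117 mm over their backs; the gripper's body (75 mm by 190 mm) begins 51 mm behind the grasp point.
Start: joints at [63.054, 30.224, 82.088, -0, 67.689, -10.227], TCP at [0.18, 0.599, 0.241] pointing down, gripper open.
Joint ranges: [-176.69, 176.69], [-43.24, 126.21], [12.49, 139.97], [-82, 262], [0, 151.66], [-163.58, 163.58]. Speed limits (degrees/s): [159.86, 159.86, 180, 180, 180, 180].

INTERFACE

Orientations are given as a 3x3 rotation matrix whose columns are the frame's x, y, z axes.
In Python, from rig import read_state, capture, calibration, hand_in gives the robot as it stands.
- The arm moves only by the tool send_rows, never from a script. Its argument "plan" is a list of rows, each a list of 5 numbers: the closure in counts, from 0 (fully open) to 255 (shut), then the shift along the tool's x, y, z in m, then the turn about the tool's z in rad. A call has 1 to 20 rows; each row shifts and turns the commanded pose from where the row before left it, along the tool's axes as they then stand; what a row does not reach is not made up. A row lasts 1/12 s, in which the tool goes at most 41.7 mm and 7.16 degrees, less where a joint would pass 70% of its speed; a pose out of reach is approached as far as the arm can. A call is refused whole if a number of a shift passes 0.0417 or a number of a turn 0.125, either way. A call with a gripper value outside its range is refused whole. The fingers move at their own pace and stop on an object; the grip force is fixed at half the most. Time passes only in rows, so rows that do not move let the fingers close. It gives the time, the measured TCP pose, the force, the opening and the grip force at its end, in the units of the state.
- read_state(): the state, without advancing time (a new reading comes with each control period).
- capture(name): name is "side" or "top"; returns (picture, depth): 400x640x3 uint8, blue, green, red; 400x640 float32, m along the optical axis (not along the pixel's ray), 0 where there is no reading.
- calibration(name): a dict with "fx", "fy", "cx", "cy" (pixels), "dist_coeffs" ([k1, k2, p1, p2, k3] as OpenCV has them; the pictures are not rectified), "xyz" and "rotation" of the camera in the world. Camera axes: x right, y down, z forward; pixel columns grow to the right and rows downward; lengths in m; the calibration is good to about 2 mm. A picture is of the moment at which its call begins. calibration takes no time and is no camera call.
- hand_in(): hands the job in; it is judged then, once.
The state is a dict: "time_s": time; "joint_positions": joint angles; "qvel": joint speeds; "tau": joint torques, N m; "position": TCP position; "tcp_rot": TCP orientation; "force": force on the tool from outside, world axes, zero at the start; "moment": the same for the moment, N m; "opening": opening from 0.0 (shut) to 1.0 (fully open); "grasp_force": force on a finger pad.
Only numpy, scipy, OpenCV 4.12 (cv2) and the standard library are available. Lean on these libraries where they do the work, as an engineer would, in place of code of your own. Each camera call takes 0.05 s, during which the arm holds its last target. There are 200 camera calls.

TASK

Fold the grey cover of the valve unit up until it stands straight up, and leave it standing there. Then take the crank handle on the wheel, close the valve clockwise to its stop, and back it off exactly two full turns counter-clockwise. Finish while still holding the crank handle gripped between the fingers at that setting; do not let go, and leave everything else on the bench where it stands.

Things in the scene. Friction and masses are not known exactly. Their poses are not given: they have to be found in the camera images.
- valve_unit: fixed valve assembly on an aluminium base plate (x +-85 mm, y -72 to +128 mm, 10 mm thick). Origin: on the vertical axis of the valve wheel, at bench height, z up. An upright grey wall (top at 102 mm) along its +y side carries the cover's hinge; its -y side is open. Pipes and gauge beside the wheel are lower than 40 mm. Position and yaw vary.
- cover (a joint): angle (rad) of the flat grey folding cover about its hinge: 0 = lying level over the wheel (may start up to 0.5 open), 1.571 = standing straight up, can go to 2.4, leaning far back. The hinge is stiff: the cover stays where it is left; about 4 N at the bar moves it.
- cover_hinge (a point): middle of the cover's hinge line, which runs along valve_unit's x; in the valve_unit frame at x 0, y +115, z +108 mm. The cover panel is 170 (along the hinge) x 175 x 5 mm; closed, it reaches from the hinge towards valve_unit -y.
- cover_bar (a point): middle of the round steel pull bar, 12 mm thick, 120 mm long, parallel to the hinge, 212 mm from it, in the plane of the panel beyond its free edge. Between bar and panel edge is a 29 mm gap, 110 mm long between the end brackets. The bar may turn between the fingers: a gripper pointing down can hold it from level to upright.
- valve (a joint): turn of the black valve wheel (rad), growing counter-clockwise seen from above (opening); 0 = closed, at the hard stop; one turn = 6.283; starts 2 to 6 rad open, upper limit 25.1. About 3 N at the crank handle turns it; it stays where left. Rim radius 45 mm, 12 mm thick, rim centre 40 mm above the bench, axis vertical through valve_unit's origin.
- crank: steel crank handle upright on the wheel's rim: cylinder 22 mm in diameter, from 48 to 94 mm above the bench, 45 mm from the wheel axis. It spins freely on its pin, so a gripper can keep its orientation while carrying it round. Origin: centre of its lower end. At valve angle q its azimuth in the valve_unit frame is pi + q (closed: towards -x).
- crank_grip (a point): on the axis of the crank handle, 74 mm above the bench: where to grip. The upright cover stands 115 mm from the wheel axis on valve_unit's +y side, so keep a wide gripper's long side along valve_unit's x.
- beaker: bystander, to be left alone: glass beaker, 68 mm wide, 90 mm tall; origin at the centre of its underside
- petri: bystander, to be left alone: closed glass dish, 90 mm wide, 16 mm tall; origin at the centre of its underside
- reagent: bystander, to be left alone: amber bottle, 54 mm wide, 95 mm tall; origin at the centre of its underside
- slidebox: bystander, to be left alone: flat plastic box, 100 x 85 x 34 mm; origin at the centre of its underside
- wrench: bystander, to be left alone: steel wrench lying flat, 160 mm long; origin at the centre of its underside
- tipbox: bystander, to be left alone: open white divided box, 85 x 110 x 45 mm; origin at the centre of its underside
- jar: bystander, to be left alone: small capped jar, 60 mm wide, 60 mm tall; origin at the centre of its underside

How it is judged:
By the outcome, as a careful person would: the job done as asked, in the order asked, and still so for the second after the job is handed in, while the arm keeps its last pose, push and grip.
It also fails if it takes over 72 s, if anything falls off the work surface, if the arm or the gripper's body presses on something with over 40 N, if the wrist force passes 120 N, or if a joint passes its speed limit or range.

## Working session

There is one attempt and no reset: what is moved stays moved. The work goes in short steps, Python scripts to look and compute and a tool call to move; the robot and the scene stay as the last step left them, time stands still between calls to the robot, and variables do not carry over. Pictures are saved under pics/ and viewed, at most 10 in all, crops included, and the job is handed in when it is done.

Besides the shell and the picture viewer there is one more tool, called as name(argument=value, ...), one argument or row to a line, values as JSON. send_rows: Moves the arm, as the interface text tells. Its arguments: {"type":"object","properties":{"plan":{"type":"array","items":{"type":"array","items":{"type":"number"}}}},"required":["plan"]}

```bash
mkdir -p pics; python3 - <<'E'
from rig import *
import cv2,numpy as np
s=read_state();print(s)
for n in("side","top"):
    p,d=capture(n);cv2.imwrite(f"pics/{n}0.png",p);np.save(f"{n}0.npy",d);print(n,calibration(n),d.min(),d.max())
E
```

```text
{'time_s': 0.0, 'joint_positions': array([ 6.30543146e+01,  3.02780196e+01,  8.21559575e+01, -6.85245803e-04,
        6.76878292e+01, -1.02283271e+01]), 'qvel': array([-0.01815318,  0.01512691, -0.0156829 ,  0.04839689,  0.06876918,
       -0.05956753]), 'tau': array([-1.59324202e-05, -4.40042102e+01, -1.76588845e+01,  6.32163347e-02,
        5.83789323e-02, -1.62273454e-04]), 'position': array([0.17945304, 0.59797068, 0.24028411]), 'tcp_rot': array([[-9.57736527e-01,  2.87645330e-01, -9.53487573e-04],
       [ 2.87646677e-01,  9.57734712e-01, -1.90013514e-03],
       [ 3.66623146e-04, -2.09409636e-03, -9.99997740e-01]]), 'force': array([-0.05178551,  0.15351895, -0.14646267]), 'moment': array([-0.01228734,  0.02977853,  0.00911774]), 'grasp_force': 0.0, 'opening': 0.9983379412264047}
side {'fx': 382.6161542838477, 'fy': 382.6161542838477, 'cx': 320.758924744787, 'cy': 199.71389507279292, 'dist_coeffs': array([-0.00925209,  0.        ,  0.        ,  0.        ,  0.        ]), 'xyz': array([ 0.35737287, -0.54710698,  0.59287943]), 'rotation': array([[ 0.93063933, -0.23019306,  0.28446721],
       [-0.36592618, -0.57921824,  0.72842588],
       [-0.00290999, -0.78199577, -0.62327694]])} 0.0 3.2927866
top {'fx': 466.7699277520666, 'fy': 466.7699277520666, 'cx': 322.5139593055193, 'cy': 205.86637538013966, 'dist_coeffs': array([-0.11007365,  0.        ,  0.        ,  0.        ,  0.        ]), 'xyz': array([ 0.44173534, -0.00735854,  1.27935049]), 'rotation': array([[ 2.24050996e-02, -9.94219689e-01,  1.05001052e-01],
       [-9.99748969e-01, -2.22919609e-02,  2.25110899e-03],
       [ 1.02582464e-04, -1.05025130e-01, -9.94469563e-01]])} 0.0 2.1685047
```

View pics/side0.png

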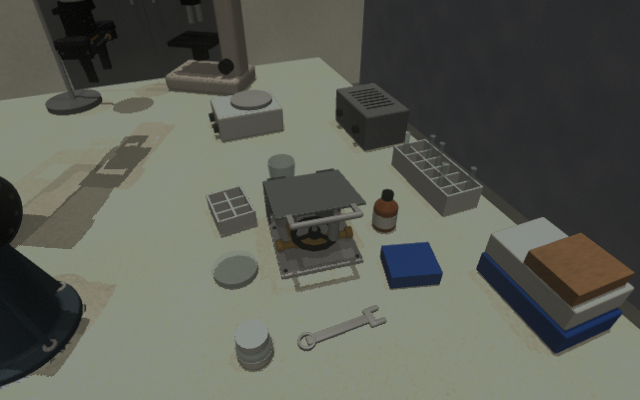

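View pics/top0.png

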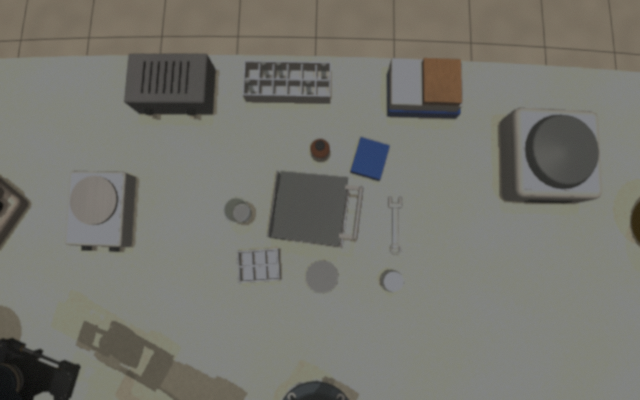

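The side view shows the unit at about (315,230), with the cover partly open and the bar towards the camera. In the top view the panel spans (275-347, 172-245) and the bar runs from (358,187) to (350,240). The bar faces world -y. Next I'll take points from depth.

```bash
cat > h.py <<'E'
from rig import *
import cv2,numpy as np
def cloud(n,d):
    c=calibration(n);K=np.array([[c['fx'],0,c['cx']],[0,c['fy'],c['cy']],[0,0,1]])
    v,u=np.mgrid[:400,:640];uv=np.stack([u,v],-1).reshape(-1,1,2).astype(np.float32)
    xy=cv2.undistortPoints(uv,K,c['dist_coeffs']).reshape(400,640,2)
    P=np.dstack([xy,np.ones((400,640))])*d[...,None]
    W=P@np.array(c['rotation']).T+c['xyz'];W[d<=0]=np.nan
    return W
E
python3 - <<'E'
from h import *
np.set_printoptions(precision=4,suppress=True)
W=cloud('top',np.load('top0.npy'))
print('bench z',np.nanmedian(W[300:330,420:480,2]))
m=np.zeros((400,640),bool);m[155:260,255:375]=1
m&=(W[...,2]>0.09)
q=m.copy();q[:,345:]=0
q=cv2.erode(q.astype(np.uint8),np.ones((5,5)))>0
P=W[q];c=P.mean(0);n=np.linalg.svd(P-c,full_matrices=False)[2][2];n*=np.sign(n[2]);r=(P-c)@n
g=np.abs(r)<.004;P=P[g];c=P.mean(0);n=np.linalg.svd(P-c,full_matrices=False)[2][2];n*=np.sign(n[2])
print('plane',c,n,'tilt',np.arccos(n[2]),'std',((P-c)@n).std(),len(P))
# panel in-plane rect
M=W[m];M=M[np.abs((M-c)@n)<.008]
hx=np.cross([0,0,1.],n);hx/=np.linalg.norm(hx);print('hinge dir guess',hx)
e1=np.array([1,0,0])-n[0]*n;e1/=np.linalg.norm(e1);e2=np.cross(n,e1)
full=np.c_[(M-c)@e1,(M-c)@e2]
k=(full[:,1]>-.2)
pan=W[cv2.morphologyEx(m.astype(np.uint8),cv2.MORPH_OPEN,np.ones((15,15)))>0]
a=np.c_[(pan-c)@e1,(pan-c)@e2].astype(np.float32)
(rc,sz,ang)=cv2.minAreaRect(a);print('rect',rc,sz,ang)
b=cv2.boxPoints((rc,sz,ang));print(c+b@np.array([e1,e2]))
# bar via top view
bm=m.copy();bm[:,:349]=0
B=W[bm];print('bar pts',len(B));
v=np.argwhere(bm);print(v.min(0),v.max(0));print(np.c_[v,B][::8])
E
```

```text
bench z -1.3733859024478434e-05
plane [0.5594 0.03   0.1302] [0.0241 0.2126 0.9769] tilt 0.21558129128855286 std 0.001793832906426995 3526
hinge dir guess [-0.9936  0.1127  0.    ]
rect (0.0010099709033966064, 0.0022178739309310913) (0.18166466057300568, 0.16935093700885773) 83.88370513916016
[[ 0.4665 -0.0468  0.1492]
 [ 0.6349 -0.0653  0.149 ]
 [ 0.6542  0.1111  0.1102]
 [ 0.4859  0.1296  0.1103]]
bar pts 320
[185 349] [239 363]
[[185.     349.       0.6136  -0.0684   0.1506]
 [186.     351.       0.6114  -0.0734   0.1497]
 [186.     359.       0.6108  -0.0924   0.1565]
 [187.     353.       0.6086  -0.0781   0.1526]
 [187.     361.       0.6078  -0.0969   0.1615]
 [188.     355.       0.6061  -0.083    0.1537]
 [188.     363.       0.6068  -0.1026   0.1523]
 [189.     358.       0.6034  -0.0901   0.1567]
 [190.     361.       0.6     -0.0968   0.1647]
 [192.     360.       0.5953  -0.0946   0.1628]
 [194.     358.       0.5911  -0.0902   0.157 ]
 [195.     361.       0.5886  -0.0974   0.1591]
 [197.     358.       0.5837  -0.0903   0.1575]
 [198.     361.       0.5815  -0.0977   0
[... 555 characters left out ...]
  0.5323  -0.086    0.1613]
 [219.     359.       0.5303  -0.0934   0.1583]
 [221.     355.       0.525   -0.0836   0.1614]
 [222.     358.       0.5228  -0.091    0.16  ]
 [224.     356.       0.5177  -0.0861   0.1629]
 [226.     354.       0.5132  -0.0817   0.157 ]
 [227.     357.       0.511   -0.089    0.1566]
 [229.     354.       0.5056  -0.0814   0.1631]
 [230.     357.       0.5036  -0.089    0.1585]
 [232.     355.       0.4987  -0.0842   0.1593]
 [234.     353.       0.4939  -0.0796   0.157 ]
 [235.     352.       0.4914  -0.0773   0.1572]
 [236.     351.       0.4892  -0.0753   0.1509]
 [237.     351.       0.4865  -0.0749   0.1576]
 [238.     351.       0.4844  -0.0753   0.1519]]
```

Depth fits the spec: hinge at about (0.570, 0.119, 0.108), yaw about -6.3°, cover angle about 0.216, bar at about (0.547, -0.087, 0.153). I'll move above the bar with the gripper part-closed so one finger fits the gap.

send_rows(
  plan=[
    [179,0,0,0,-0.091],
    [179,0,0,0,-0.091],
    [179,-0.01,-0.015,0,0],
    [179,-0.024,-0.033,0,0],
    [179,-0.024,-0.033,0,0],
    [179,-0.024,-0.034,0,0],
    [179,-0.024,-0.034,0,0],
    [179,-0.024,-0.034,0,0],
    [179,-0.024,-0.034,0,0],
    [179,-0.024,-0.034,0,0],
    [179,-0.024,-0.034,0,0],
    [179,-0.024,-0.034,0,0],
    [179,-0.024,-0.034,0,0],
    [179,-0.024,-0.034,0,0],
    [179,-0.024,-0.034,0,0],
    [179,-0.024,-0.034,0,0],
    [179,-0.024,-0.034,0,0],
    [179,-0.024,-0.034,0,0],
    [179,-0.024,-0.034,0,0],
    [179,-0.024,-0.034,0,0],
  ],
)

```text
time_s: 1.77
position: [0.5308, -0.0367, 0.241]
tcp_rot: [[-0.994, 0.11, -0.001], [0.11, 0.994, 0.0], [0.001, 0.0, -1.0]]
force: [0.7, 1.2, 0.6]
opening: 0.299
grasp_force: 0.0
```

send_rows(
  plan=[
    [179,-0.024,-0.034,0,0],
    [179,-0.013,-0.024,0,0],
    [179,-0.01,-0.015,0,0],
    [179,0,0,0,0],
    [179,0,0,0,0],
  ],
)

```text
time_s: 2.18
position: [0.5689, -0.113, 0.2405]
tcp_rot: [[-0.994, 0.112, -0.001], [0.112, 0.994, 0.001], [0.001, 0.001, -1.0]]
force: [-0.7, 0.5, -0.5]
opening: 0.299
grasp_force: 0.0
```

```bash
python3 - <<'E'
from h import *
s=read_state();print(s['time_s'],s['position'],s['tcp_rot'],s['opening'],s['joint_positions'])
p,d=capture("side");cv2.imwrite("pics/s1.png",cv2.resize(p[130:310,220:420],None,fx=3,fy=3))
E
```

```text
2.1833 [ 0.56893708 -0.11302938  0.24051465] [[-9.93755068e-01  1.11574837e-01 -1.38615630e-03]
 [ 1.11573493e-01  9.93755670e-01  1.01225535e-03]
 [ 1.49044290e-03  8.51275580e-04 -9.99998527e-01]] 0.2985468019213512 [-2.22805852e+01  2.68290556e+01  8.86734928e+01  2.60780901e-02
  6.45929346e+01 -1.05885722e+02]
```

View pics/s1.png

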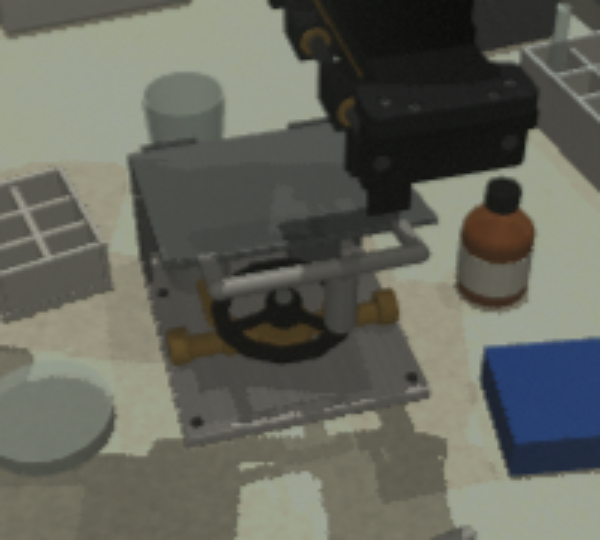

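The crop shows the gripper above and to the right of the bar, with the bar from (215,285) to (425,250) in the crop. The crank handle stands at about (342,295), under the cover. I'll refine the bar from both depth clouds.

```bash
python3 - <<'E'
from h import *
np.set_printoptions(precision=4,suppress=True)
ux=np.array([.9938,-.1115,0]);uy=np.array([.1115,.9938,0]);H=np.array([.570,.119,.108])
for n in('top','side'):
    W=cloud(n,np.load(n+'0.npy')).reshape(-1,3)-H
    a,b,z=W@ux,W@uy,W[:,2]
    k=(abs(a)<.045)&(b<-.192)&(b>-.235)&(z>.02)&(z<.075)
    print(n,k.sum(),'b pct',np.percentile(b[k],[2,10,50,90,98]),'z',np.percentile(z[k],[2,10,50,90,98]),np.polyfit(a[k],b[k],1))
    k=(abs(a)<.09)&(b<-.195)&(b>-.235)&(z>.02)&(z<.075);print(' a',np.percentile(a[k],[0,2,98,100]))
E
```

```text
top 184 b pct [-0.2161 -0.2148 -0.2096 -0.2052 -0.2043] z [0.0455 0.0477 0.0508 0.0534 0.0555] [-0.0043 -0.2098]
 a [-0.065  -0.0632  0.0637  0.0647]
side 357 b pct [-0.2185 -0.2176 -0.2155 -0.2108 -0.2081] z [0.0442 0.0463 0.0515 0.0535 0.0542] [ 0.0021 -0.2148]
 a [-0.0665 -0.0645  0.0608  0.0639]
```

send_rows(
  plan=[
    [179,0.012,0.01,0,0],
    [179,0.013,0.011,0,0],
    [179,0,0,0.02,0],
    [179,0,0,0.02,0],
    [179,0,0,0.02,0],
    [179,0,0,0.015,0],
    [179,0,0,0.01,0],
    [179,0,0,0,0],
    [179,0,0,0,0],
  ],
)

```text
time_s: 2.98
position: [0.5462, -0.0878, 0.1562]
tcp_rot: [[-0.994, 0.108, -0.001], [0.108, 0.994, 0.0], [0.001, 0.0, -1.0]]
force: [0.4, -1.2, -0.6]
opening: 0.302
grasp_force: 0.0
```

```bash
python3 - <<'E'
from h import *
p,d=capture("side");cv2.imwrite("pics/s2.png",cv2.resize(p[160:290,240:390],None,fx=4,fy=4))
E
```

```text
(no output)
```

View pics/s2.png

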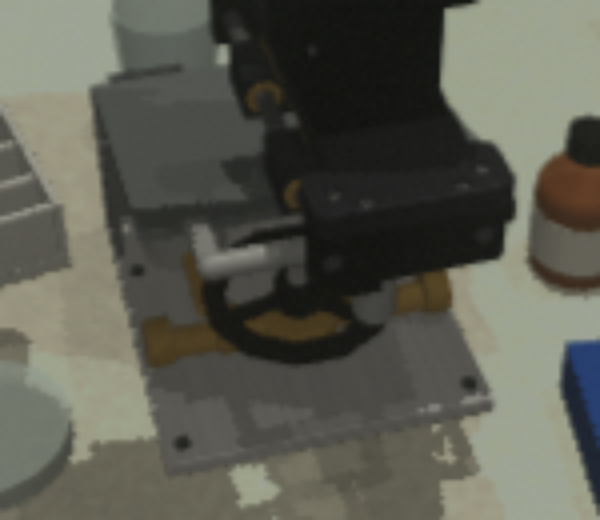

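The bar, left end at (205,262) in the crop, runs between the fingers. There is no contact force, so I'll close.

send_rows(
  plan=[
    [255,0,0,0,0],
    [255,0,0,0,0],
    [255,0,0,0,0],
    [255,0,0,0,0],
    [255,0,0,0,0],
    [255,0,0,0,0],
  ],
)

```text
time_s: 3.53
position: [0.547, -0.0917, 0.1573]
tcp_rot: [[-0.994, 0.108, 0.001], [0.108, 0.994, -0.005], [-0.002, -0.005, -1.0]]
force: [-1.7, -8.7, 0.5]
opening: 0.125
grasp_force: 30.0
```

```bash
python3 - <<'E'
import numpy as np
R=.212;t=np.linspace(.2236,1.5708,19);y=-R*np.cos(t);z=R*np.sin(t)
print(np.round(np.c_[np.diff(y),-np.diff(z)],4).tolist())
E
```

```text
[[0.0041, -0.0153], [0.0052, -0.015], [0.0063, -0.0145], [0.0074, -0.014], [0.0084, -0.0134], [0.0094, -0.0128], [0.0103, -0.012], [0.0112, -0.0112], [0.012, -0.0104], [0.0128, -0.0094], [0.0134, -0.0084], [0.014, -0.0074], [0.0145, -0.0063], [0.015, -0.0052], [0.0153, -0.0041], [0.0156, -0.003], [0.0158, -0.0018], [0.0159, -0.0006]]
```

send_rows(
  plan=[
    [255,0,0.002,-0.0077,0],
    [255,0,0.002,-0.0077,0],
    [255,0,0.0052,-0.015,0],
    [255,0,0.0063,-0.0145,0],
    [255,0,0.0074,-0.014,0],
    [255,0,0.0084,-0.0134,0],
    [255,0,0.0094,-0.0128,0],
    [255,0,0.0103,-0.012,0],
    [255,0,0.0112,-0.0112,0],
    [255,0,0.012,-0.0104,0],
    [255,0,0,0,0],
    [255,0,0,0,0],
  ],
)

```text
time_s: 4.53
position: [0.5551, -0.0191, 0.2793]
tcp_rot: [[-0.994, 0.108, 0.003], [0.108, 0.994, -0.011], [-0.005, -0.01, -1.0]]
force: [-5.7, -10.2, 14.4]
opening: 0.127
grasp_force: 30.0
```

send_rows(
  plan=[
    [255,0,0.006,-0.006,0],
    [255,0,0.006,-0.006,0],
    [255,0,0.0134,-0.0094,0],
    [255,0,0.014,-0.0084,0],
    [255,0,0.0145,-0.0073,0],
    [255,0,0.015,-0.0056,0],
    [255,0,0.0153,-0.0044,0],
    [255,0,0.0156,-0.003,0],
    [255,0,0.0158,-0.0018,0],
    [255,0,0.008,-0.0005,0],
    [255,0,0.005,0,0],
    [255,0,0,0,0],
    [255,0,0,0,0],
  ],
)

```text
time_s: 5.62
position: [0.5699, 0.1131, 0.3295]
tcp_rot: [[-0.994, 0.109, 0.005], [0.109, 0.994, 0.0], [-0.005, 0.001, -1.0]]
force: [0.5, 0.4, 7.6]
opening: 0.128
grasp_force: 30.0
```

```bash
python3 - <<'E'
from h import *
s=read_state();print(s['position'],s['force'])
p,d=capture("side");np.save('side3.npy',d);cv2.imwrite("pics/s3.png",cv2.resize(p[60:290,200:430],None,fx=2.5,fy=2.5))
E
```

```text
[0.56994473 0.11312937 0.32951501] [0.50253605 0.38939994 7.61004112]
```

View pics/s3.png

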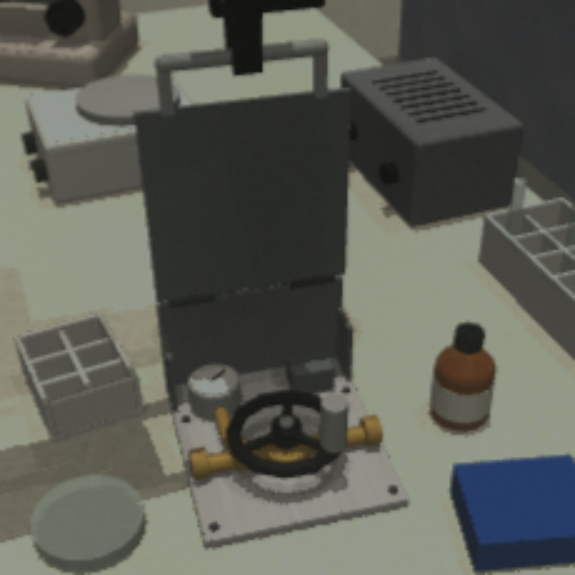

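The cover is up with the bar still in the fingers. The panel fills crop (140-350, 95-300), the wheel centre is at (288,430), and the crank top is at (333,400). Now I'll measure the panel angle, wheel and crank.

```bash
python3 - <<'E'
from h import *
np.set_printoptions(precision=4,suppress=True)
W=cloud('side',np.load('side3.npy'))
f=lambda x,y:(int(200+x/2.5),int(60+y/2.5))
poly=np.array([f(150,120),f(338,105),f(335,265),f(165,285)])
m=cv2.fillPoly(np.zeros((400,640),np.uint8),[poly],1)>0
P=W[m];P=P[~np.isnan(P[:,0])]
for _ in range(3):
    c=np.median(P,0) if _==0 else P.mean(0);n=np.linalg.svd(P-P.mean(0),full_matrices=False)[2][2];n*=np.sign(n[1]);r=(P-P.mean(0))@n
    P=P[abs(r)<max(.004,2.5*r.std())]
c=P.mean(0);print('panel',c,n,'lean',n[2],'yaw deg',np.degrees(np.arctan2(-n[0],n[1])),r.std(),len(P))
yaw=np.arctan2(-n[0],n[1])
# crank: top z 94mm
x0,y0=f(300,370);x1,y1=f(370,460)
C=W[y0:y1,x0:x1].reshape(-1,3);C=C[(C[:,2]>.06)&(C[:,1]<.08)];print('crank',len(C),np.nanpercentile(C,[5,50,95],axis=0))
T=C[C[:,2]>.091];print('top',len(T),T.mean(0),T.min(0),T.max(0))
# rim top ~46mm
x0,y0=f(215,380);x1,y1=f(360,490)
Q=W[y0:y1,x0:x1].reshape(-1,3);Q=Q[(abs(Q[:,2]-.044)<.006)]
print('rim',len(Q),cv2.minEnclosingCircle(Q[:,:2].astype(np.float32)),Q.mean(0)); np.save('rim.npy',Q)
b,rr,mm=1,1,1
E
```

```text
panel [0.5671 0.1123 0.205 ] [0.1087 0.9941 0.0045] lean 0.004517050764421604 yaw deg -6.242026131076191 0.0011577770461437776 4782
crank 200 [[ 0.5728 -0.0461  0.0625]
 [ 0.58   -0.042   0.0851]
 [ 0.5908 -0.0305  0.0966]]
top 77 [ 0.582  -0.0376  0.095 ] [ 0.5723 -0.0467  0.091 ] [ 0.5925 -0.0246  0.0975]
rim 737 ((0.5467706322669983, 0.01870798133313656), 0.0710800364613533) [0.5442 0.0017 0.045 ]
```

The panel normal gives 1.566 rad, which is upright. The valve origin comes out at about (0.556, 0.000). The crank is at about (0.582, -0.036), a radius of 45 mm, so q ≈ 2.30. I'll release, lift, move over the crank and turn 90°.

send_rows(
  plan=[
    [179,0,0,0,0],
    [179,0,0,0,0],
    [179,0,0,0,0],
    [179,0,0,0,0],
    [179,0,0,-0.01,0],
    [179,0,0,-0.025,0],
    [179,0,0,-0.025,0],
    [179,0,0,-0.005,0],
    [108,-0.0036,-0.0187,0,0],
    [108,-0.005,-0.032,0,0],
    [108,-0.005,-0.032,0,0],
    [108,-0.005,-0.032,0,0],
    [108,-0.005,-0.02,0,0],
    [108,-0.005,-0.012,0,0],
    [108,0,0,0,0.121],
    [108,0,0,0,0.121],
    [108,0,0,0,0.121],
    [108,0,0,0,0.121],
    [108,0,0,0,0.121],
    [108,0,0,0,0.121],
  ],
)

```text
time_s: 7.33
position: [0.5812, -0.0355, 0.3921]
tcp_rot: [[-0.667, 0.745, -0.001], [0.745, 0.667, 0.001], [0.001, 0.0, -1.0]]
force: [0.2, 0.1, 0.2]
opening: 0.576
grasp_force: 0.0
```

send_rows(
  plan=[
    [108,0,0,0,0.121],
    [108,0,0,0,0.121],
    [108,0,0,0,0.121],
    [108,0,0,0,0.121],
    [108,0,0,0,0.121],
    [108,0,0,0,0.121],
    [108,0,0,0,0.119],
    [108,0,0,0.03,0],
    [108,0,0,0.04,0],
    [108,0,0,0.04,0],
    [108,0,0,0.04,0],
    [108,0,0,0.04,0],
    [108,0,0,0.03,0],
    [108,0,0,0.015,0],
    [108,0,0,0,0],
    [108,0,0,0,0],
  ],
)

```text
time_s: 8.67
position: [0.5811, -0.0356, 0.1566]
tcp_rot: [[0.109, 0.994, -0.002], [0.994, -0.109, 0.001], [0.001, -0.002, -1.0]]
force: [0.6, 0.2, -0.1]
opening: 0.578
grasp_force: 0.0
```

```bash
python3 - <<'E'
from h import *
np.set_printoptions(precision=4,suppress=True)
s=read_state();print(s['position'],s['force'],s['tcp_rot'],s['joint_positions'])
p,d=capture("side");np.save('side4.npy',d);cv2.imwrite("pics/s4.png",cv2.resize(p[60:290,200:430],None,fx=2.5,fy=2.5))
W=cloud('side',d).reshape(-1,3)
R=W[(W[:,1]<.13)&(W[:,1]>.10)&(abs(W[:,0]-.5671)<.08)&(W[:,2]>.13)&(W[:,2]<.27)]
for _ in range(3):
    n=np.linalg.svd(R-R.mean(0),full_matrices=False)[2][2];n*=np.sign(n[1]);r=(R-R.mean(0))@n;R=R[abs(r)<2.5*r.std()]
print(n,len(R),R.mean(0))
E
```

```text
[ 0.5811 -0.0356  0.1566] [ 0.5532  0.2319 -0.121 ] [[ 0.1095  0.994  -0.0019]
 [ 0.994  -0.1095  0.0008]
 [ 0.0006 -0.002  -1.    ]] [-14.5085  33.2389  92.7751   0.0224  54.1026  -8.2378]
[0.1089 0.994  0.0034] 2000 [0.5267 0.1167 0.2176]
```

View pics/s4.png

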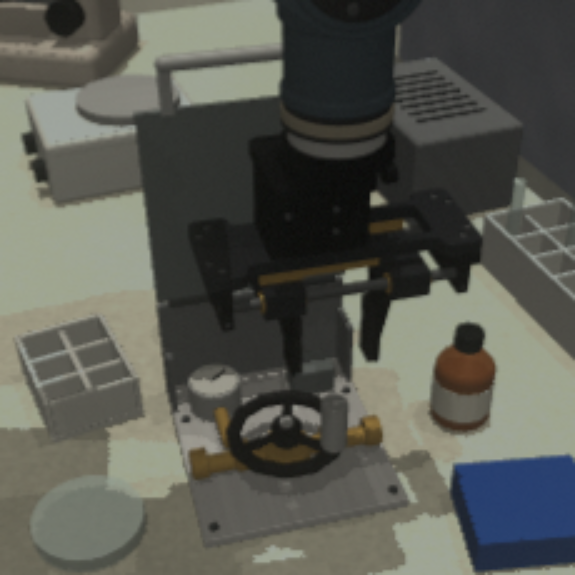

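The cover stands alone at 1.567. The fingers, tips at (293,370) and (372,355) in the crop, straddle the crank at (333,400). I'll descend and grip.

send_rows(
  plan=[
    [108,0,0,0.02,0],
    [108,0,0,0.025,0],
    [108,0,0,0.02,0],
    [108,0,0,0.012,0],
    [108,0,0,0.006,0],
    [108,0,0,0,0],
    [255,0,0,0,0],
    [255,0,0,0,0],
    [255,0,0,0,0],
    [255,0,0,0,0],
    [255,0,0,0,0],
  ],
)

```text
time_s: 9.63
position: [0.5824, -0.0364, 0.0752]
tcp_rot: [[0.11, 0.994, 0.003], [0.994, -0.11, -0.001], [-0.0, 0.003, -1.0]]
force: [3.8, -1.6, -0.5]
opening: 0.279
grasp_force: 2.2
```

```bash
python3 - <<'E'
import numpy as np
def arc(p0,p1,n):
    t=np.radians(np.linspace(p0,p1,n+1));print(np.round(np.c_[np.diff(.045*np.sin(t)),np.diff(.045*np.cos(t))],4).tolist())
arc(-48.3,-180,11)
arc(-180,-90,5)
E
```

```text
[[-0.0055, -0.0076], [-0.0038, -0.0086], [-0.0019, -0.0092], [0.0, -0.0094], [0.002, -0.0092], [0.0038, -0.0086], [0.0055, -0.0076], [0.007, -0.0063], [0.0081, -0.0047], [0.0089, -0.0029], [0.0093, -0.001]]
[[-0.0139, 0.0022], [-0.0125, 0.0064], [-0.01, 0.01], [-0.0064, 0.0125], [-0.0022, 0.0139]]
```

send_rows(
  plan=[
    [255,0,0,0,0],
    [255,0,0,0,0],
  ],
)

```text
time_s: 9.8
position: [0.5833, -0.0367, 0.0752]
tcp_rot: [[0.11, 0.994, 0.005], [0.994, -0.11, -0.001], [-0.001, 0.005, -1.0]]
force: [4.0, -0.9, 2.0]
opening: 0.241
grasp_force: 30.0
```

send_rows(
  plan=[
    [255,-0.0055,-0.0076,0,0],
    [255,-0.0038,-0.0086,0,0],
    [255,-0.0019,-0.0092,0,0],
    [255,0,-0.0094,0,0],
    [255,0.002,-0.0092,0,0],
    [255,0.0038,-0.0086,0,0],
    [255,0.0055,-0.0076,0,0],
    [255,0.007,-0.0063,0,0],
    [255,0,0,0,0],
  ],
)

```text
time_s: 10.55
position: [0.5162, -0.0203, 0.0751]
tcp_rot: [[0.11, 0.994, 0.004], [0.994, -0.11, 0.001], [0.001, 0.004, -1.0]]
force: [6.5, 4.3, 3.3]
opening: 0.243
grasp_force: 30.0
```

send_rows(
  plan=[
    [255,0.0081,-0.0047,0,0],
    [255,0.0089,-0.0029,0,0],
    [255,0.0093,-0.001,0,0],
    [255,0,0,0,0],
    [255,0,0,0,0],
  ],
)

```text
time_s: 10.97
position: [0.5119, 0.0046, 0.0751]
tcp_rot: [[0.109, 0.994, 0.005], [0.994, -0.109, -0.002], [-0.002, 0.005, -1.0]]
force: [5.8, -1.3, 3.1]
opening: 0.244
grasp_force: 30.0
```

send_rows(
  plan=[
    [255,0.003,0,0,0],
    [255,0.002,0,0,0],
    [255,0,0,0,0],
    [255,0,0,0,0],
  ],
)

```text
time_s: 11.3
position: [0.512, 0.0053, 0.0751]
tcp_rot: [[0.105, 0.994, 0.004], [0.994, -0.105, -0.008], [-0.008, 0.004, -1.0]]
force: [2.5, -21.6, 4.1]
opening: 0.238
grasp_force: 30.0
```

The stop is reached at (0.512, 0.005) with a force of 21 N. I'll unload the push, then make the first full turn ccw.

send_rows(
  plan=[
    [255,-0.005,0.0015,0,0],
    [255,-0.007,0.0006,0,0],
    [255,-0.0069,0.0016,0,0],
    [255,-0.0125,0.0064,0,0],
    [255,-0.01,0.01,0,0],
    [255,-0.0064,0.0125,0,0],
    [255,-0.0022,0.0139,0,0],
    [255,0.0022,0.0139,0,0],
    [255,0.0064,0.0125,0,0],
    [255,0.01,0.01,0,0],
    [255,0.0125,0.0064,0,0],
    [255,0.0139,0.0022,0,0],
    [255,0,0,0,0],
  ],
)

```text
time_s: 12.38
position: [0.6016, -0.0034, 0.0751]
tcp_rot: [[0.109, 0.994, 0.002], [0.994, -0.109, -0.0], [0.0, 0.002, -1.0]]
force: [4.2, 2.6, 5.2]
opening: 0.249
grasp_force: 30.1
```

send_rows(
  plan=[
    [255,0.0139,-0.0022,0,0],
    [255,0.0125,-0.0064,0,0],
    [255,0.01,-0.01,0,0],
    [255,0.0064,-0.0125,0,0],
    [255,0.0022,-0.0139,0,0],
    [255,-0.0022,-0.0139,0,0],
    [255,-0.0064,-0.0125,0,0],
    [255,-0.01,-0.01,0,0],
    [255,-0.0125,-0.0064,0,0],
    [255,-0.0139,-0.0022,0,0],
    [255,0,0,0,0],
  ],
)

```text
time_s: 13.3
position: [0.5119, 0.0034, 0.0751]
tcp_rot: [[0.111, 0.994, 0.003], [0.994, -0.111, -0.001], [-0.001, 0.003, -1.0]]
force: [3.5, -2.5, 4.3]
opening: 0.244
grasp_force: 30.1
```

send_rows(
  plan=[
    [255,-0.0139,0.0022,0,0],
    [255,-0.0125,0.0064,0,0],
    [255,-0.01,0.01,0,0],
    [255,-0.0064,0.0125,0,0],
    [255,-0.0022,0.0139,0,0],
    [255,0.0022,0.0139,0,0],
    [255,0.0064,0.0125,0,0],
    [255,0.01,0.01,0,0],
    [255,0.0125,0.0064,0,0],
    [255,0.0139,0.0022,0,0],
    [255,0,0,0,0],
  ],
)

```text
time_s: 14.22
position: [0.6016, -0.0034, 0.0751]
tcp_rot: [[0.109, 0.994, 0.002], [0.994, -0.109, -0.0], [0.0, 0.002, -1.0]]
force: [4.1, 2.4, 5.4]
opening: 0.245
grasp_force: 30.1
```

send_rows(
  plan=[
    [255,0.0139,-0.0022,0,0],
    [255,0.0125,-0.0064,0,0],
    [255,0.01,-0.01,0,0],
    [255,0.0064,-0.0125,0,0],
    [255,0.0022,-0.0139,0,0],
    [255,-0.0022,-0.0139,0,0],
    [255,-0.0064,-0.0125,0,0],
    [255,-0.01,-0.01,0,0],
    [255,-0.0125,-0.0064,0,0],
    [255,-0.0139,-0.0022,0,0],
    [255,0,0,0,0],
    [255,0,0,0,0],
  ],
)

```text
time_s: 15.22
position: [0.5119, 0.004, 0.0751]
tcp_rot: [[0.11, 0.994, 0.002], [0.994, -0.11, -0.001], [-0.001, 0.002, -1.0]]
force: [3.4, -2.3, 5.9]
opening: 0.24
grasp_force: 30.1
```

send_rows(
  plan=[
    [255,0.001,0,0,0],
    [255,0,0,0,0],
    [255,0,0,0,0],
    [255,0,0,0,0],
  ],
)

```text
time_s: 15.55
position: [0.5121, 0.0056, 0.0751]
tcp_rot: [[0.109, 0.994, 0.002], [0.994, -0.109, -0.001], [-0.001, 0.002, -1.0]]
force: [4.6, -3.6, 6.6]
opening: 0.243
grasp_force: 30.1
```

send_rows(
  plan=[
    [255,-0.0007,0,0,0],
    [255,0,0,0,0],
    [255,0,0,0,0],
    [255,0,0,0,0],
    [255,0,0,0,0],
    [255,0,0,0,0],
  ],
)

```text
time_s: 16.05
position: [0.5121, 0.0055, 0.075]
tcp_rot: [[0.11, 0.994, 0.002], [0.994, -0.11, -0.0], [-0.0, 0.002, -1.0]]
force: [4.1, -0.3, 5.8]
opening: 0.248
grasp_force: 30.1
```

```bash
python3 - <<'E'
from h import *
np.set_printoptions(precision=4,suppress=True)
s=read_state();print(s['position'],s['force'],s['grasp_force'])
p,d=capture("side");cv2.imwrite("pics/s5.png",cv2.resize(p[60:290,200:430],None,fx=2.5,fy=2.5))
W=cloud('side',d).reshape(-1,3)
R=W[(W[:,1]<.13)&(W[:,1]>.10)&(abs(W[:,0]-.5671)<.08)&(W[:,2]>.13)&(W[:,2]<.27)]
for _ in range(3):
    n=np.linalg.svd(R-R.mean(0),full_matrices=False)[2][2];n*=np.sign(n[1]);r=(R-R.mean(0))@n;R=R[abs(r)<2.5*r.std()]
print(n,len(R))
E
```

```text
[0.5121 0.0055 0.075 ] [ 4.1038 -0.3179  5.8478] 30.064988461963367
[0.1088 0.9941 0.0027] 1950
```

View pics/s5.png

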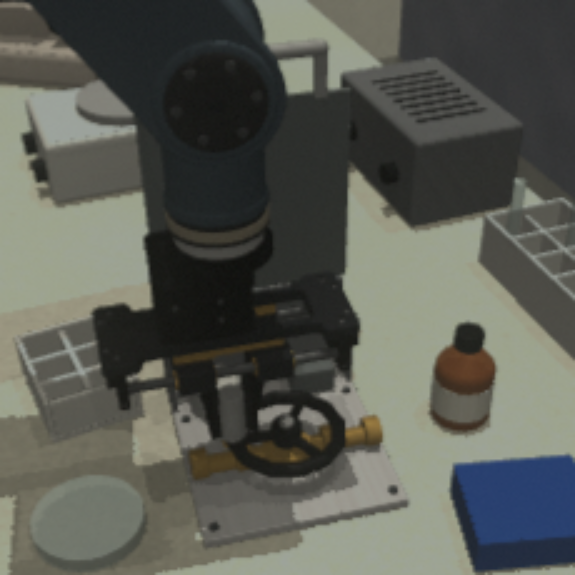

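The crank (232,405 in the crop) is gripped on the -x side, at the same position as the stop. The tangential force is about zero, and the cover is still upright. Handing in.

```bash
python3 -c "
from rig import hand_in
print(hand_in())"
```

```text
the job is handed in; nothing more can be done
None
```

I handed the job in at about 16 s: the cover stands upright (within about 0.3°), and the valve was closed to its stop, then opened two full turns to within about 0.01 rad, with the crank handle still gripped at 30 N.

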